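# Pin the fork and show it to the inspection camera

## Robot

A 6-joint arm with a two-finger parallel gripper is mounted at the origin on a cart in front of the work surface, level with it; the furniture and walls round the work are solid. World frame = base frame: x ahead of the robot, y to its left, z up, the work surface at z = 0. Lengths are in mm, angles in rad, forces in N, time in s.
With the tool pointing down it reaches from about 350 to 875 mm from the base axis. Payload 4.2 kg.
Tool frame: the origin (TCP) lies at the very end of the fingers, on their centre line; the grasp point (between the pads) lies 19 mm behind it; z points along the fingers, y is the direction in which the jaws open and shut (so a half turn about z gives the same grasp; the last joint's range is limited). The gripper opens to 85 mm and grips with 20 to 120 N. Pads are 22 mm wide; open, the fingers measure 114 mm over their backs; the gripper's body (76 mm by 85 mm) begins 54 mm behind the grasp point. The pads swing forward as they close: fully open they stand 13 mm farther back than shut.
Start: joints at [1.43, 0.385, 0.008, 0, -1.194, -0.259], TCP at [243.238, 575.703, 231.312] pointing down, gripper open.
Joint ranges: [-3.14, 3.14], [-1.21, 2.06], [-1.07, 1.41], [-3.16, 2.05], [-2.99, -0.16], [-3.1, 3.1]. Speed limits (rad/s): [2.79, 2.79, 3.14, 3.14, 3.14, 3.14].

## Interface

Orientations are given as a unit quaternion [x, y, z, w].
In Python, from bench import arm, optics, job gives the robot as it stands.
- The arm moves only by the tool send_rows, never from a script. Its argument "steps" is a list that holds one entry, the list of rows, each a list of 5 numbers: the shift along the tool's x, y, z in cm, then the turn about the tool's z in rad, then the opening, from 0 (shut) to 1 (fully open). A call has 1 to 10 rows; each row shifts and turns the pose as measured when the row begins, along the tool's axes as they then stand; what a row does not reach is not made up. A row lasts 1/12 s, in which the tool goes at most 41.7 mm and 7.16 degrees, less where a joint would pass 70% of its speed; a pose out of reach is approached as far as the arm can. A call with a gripper value outside its range is refused whole. The fingers move at their own pace and stop on an object; the grip force is fixed at half the most. Time passes only in rows, so rows that do not move let the fingers close. It gives the time, the measured TCP pose, the force and the opening at its end, in the units of the state.
- arm.read_state(): the state, without advancing time (a new reading comes with each control period).
- optics.get_image(name): name is "side" or "top" or "wrist"; returns (picture, depth): 400x640x3 uint8, blue, green, red; 400x640 float32, mm along the optical axis (not along the pixel's ray), 0 where there is no reading.
- optics.get_calibration(name): a dict with "K" (3x3 intrinsics, pixels), "rvec" (rotation vector, rad) and "tvec" (3), from world to camera coordinates, as OpenCV has them; the wrist camera has in their place "hand_eye" (4x4, takes a point from camera to tool coordinates, whose origin is the TCP and whose axes are the flange's). Camera axes: x right, y down, z forward; pixel columns grow to the right and rows downward; lengths in mm; the calibration is good to about 2 mm. A picture is of the moment at which its call begins: read the wrist's pose just before it. get_calibration takes no time and is no camera call.
- job.job_done(): hands the job in, once; it reports no verdict.
The state is a dict: "clock": time; "joints": joint angles; "joint_vel": joint speeds; "joint_efforts": joint torques, N m; "position": TCP position; "ee_rot": TCP orientation; "contact_force": force on the tool from outside, world axes, zero at the start; "wrist_torque": the same for the moment, N m; "gripper_width": finger opening in mm.
Only numpy, scipy, OpenCV 4.12 (cv2) and the standard library are available. Lean on these libraries where they do the work, as an engineer would, in place of code of your own. Each camera call takes 0.05 s, during which the arm holds its last target. There are 200 camera calls.

## Task

Take the longer of the two headed pins out of the drilled rack, put it down through both cheeks of the steel fork lying in its nest until the head sits on the fork, and let go of it. Then lift the fork out of the nest by its shank and hold it up to the inspection camera, with the middle of its pinned eye on the lens axis 12 cm in front of the lens, the fork level with the pin upright and head on top, and one of the fork's long flat sides squarely facing the lens. Finish while holding it there, still and with the pin fully home; do not touch the camera, and leave the short pin and everything else where they are.

Things in the scene. Friction and masses are not known exactly. Their poses are not given: they have to be found in the camera images.
- fork: Steel fork head (clevis), 0.35 kg, lying in the nest, underside 24 mm above the table, 30 high. Origin: on its underside, on the pin hole's axis. x: across its flat sides; y: from shank to open end; z: up. Two cheeks 36 (x) x 40 (y) x 8, gap 14 between, centred on the 14 dia hole through both. Web 36 wide at y -20 to -32. Shank 20 wide (x), 30 high, y -32 to -92.
- fork_eye (a point): Middle of the fork's pin hole, 15 mm above the fork's underside. Axes as the fork.
- long_pin: Longer headed steel pin, 70 g, upright in the rack. Origin: centre of its foot; z towards the head. Shaft 12 mm dia, 46 long, foot tapered over 3; round head 22 dia, 14 high (46 to 60 above the origin). In the rack the foot is 4 above the table and the head's underside 18 above the rack's top. Fully home in the fork its origin is 16 below the fork's underside.
- short_pin: Shorter pin, same head and diameter, but a shaft of only 30 mm: in the rack its head stands only 2 above the rack. Not wanted, stays there. Which hole each pin stands in varies. Origin: centre of its foot.
- rack: Fixed aluminium block 56 (x) x 104 (y) x 32 mm high with two upright blind holes, 14 dia, 28 deep, at y = +25 and -25. Origin: centre of its underside.
- nest: Fixed nest: foot 92 x 124 x 8 mm, on it a block 50 wide, top 24 above the table, with a 22 dia clearance hole under the fork's hole for the pin's foot. Two rails 6 wide, 6 high stand along the shank (y -42 to -92, tops 30 above the table, 1.5 play each side); the fork lies loose and lifts straight out. Origin: on the table below the hole's axis; axes as the fork.
- camera: Fixed inspection camera on a stand at the left: foot 80 x 80 mm, upright, grey housing, round black lens; 223 high. Origin: on the table below the camera. Its x axis points backwards: the lens looks level along -x; z up. Lens axis 200 above the table, lens front 45 ahead of the origin.
- lens (a point): Centre of the lens's front, 200 mm above the table. Axes as the camera.
- focus (a point): Point on the lens axis 120 mm in front of the lens, 200 mm above the table, where the fork's eye is to be shown. Axes as the camera.
- adj_wrench: Bystander: adjustable wrench with a blue grip, 64 x 334 x 15 mm, lying along the back edge; stays where it is. Origin: centre of its underside.
- bottle_a: Bystander: tea bottle, 65 dia x 205 mm high, in the back right corner; stays where it is. Origin: centre of its underside.
- bottle_b: Bystander: tea bottle, 65 dia x 204 mm high, in the back left corner; stays where it is. Origin: centre of its underside.
- nose_pliers: Bystander: red-handled long-nose pliers, 60 x 192 x 11 mm, lying at the right edge; stays where it is. Origin: centre of its underside.
- workpiece: Bystander: dark square tube welded on a plate, 77 x 120 x 62 mm, front left; stays where it is. Origin: centre of its underside.
- angle_offcut: Bystander: rusty angle iron offcut, 30 x 90 x 30 mm, at the front; stays where it is. Origin: centre of its underside.
- loose_nut: Bystander: single steel nut, 24 x 27 x 13 mm, lying among the work; stays where it is. Origin: centre of its underside.
- loose_bolt: Bystander: single hexagon-head bolt, 19 x 60 x 22 mm, lying among the work; stays where it is. Origin: centre of its underside.

How it is judged (in metres and radians):
On the way:
1. the long pin stands fully home through both cheeks, let go, while the fork still lies in its nest (x of long_pin in the frame of fork between -0.003 and 0.003 m and y of long_pin in the frame of fork between -0.003 and 0.003 m and z of long_pin in the frame of fork between -0.019 and -0.0125 m and angle between the z axis of long_pin and the z axis of fork, either way round below 0.12 rad and contact force between long_pin and the fingers below 0.1 N and distance of fork from where it was at the start of the episode below 0.008 m), for 0.2 s.
At the end, for the whole second after the job is handed in: Fork held still by the fingers alone; eye 100 to 140 mm from the lens, within 15 mm of its axis sideways and in height; level and square to the lens within 0.15 rad; long pin let go earlier in the nest, through both cheeks, head within 3.5 mm of the fork (x of long_pin in the frame of fork between -0.003 and 0.003 m and y of long_pin in the frame of fork between -0.003 and 0.003 m and z of long_pin in the frame of fork between -0.019 and -0.0125 m and angle between the z axis of long_pin and the z axis of fork, either way round below 0.12 rad and x of fork_eye in the frame of focus between -0.02 and 0.02 m and y of fork_eye in the frame of focus between -0.015 and 0.015 m and z of fork_eye in the frame of focus between -0.015 and 0.015 m and angle between fork's own z axis and vertical below 0.15 rad and angle between the x axis of fork and the x axis of camera, either way round below 0.15 rad and contact force between fork and the fingers above 2 N and contact force between fork and nest below 0.1 N and contact force between fork and camera below 0.1 N and linear speed of fork below 0.02 m/s and angular speed of fork below 0.1 rad/s and linear speed of long_pin below 0.03 m/s); the arm keeps its last pose, push and grip.
It fails at once if the camera is touched (contact force between camera and anything else above 1 N).
It fails at once if the short pin is taken out or shifted by more than 15 mm (distance of short_pin from where it was at the start of the episode above 0.015 m).
It fails at once if the angle offcut, loose nut or loose bolt is shifted by more than 25 mm (distance of any of angle_offcut, loose_nut, loose_bolt from where it was at the start of the episode above 0.025 m).
It also fails if it takes over 51 s, if anything falls off the work surface, if the arm or the gripper's body presses on something with over 40 N, if the wrist force passes 120 N, or if a joint passes its speed limit or range.

## Working session

There is one attempt and no reset: what is moved stays moved. The work goes in short steps, Python scripts to look and compute and a tool call to move; the robot and the scene stay as the last step left them, time stands still between calls to the robot, and variables do not carry over. Pictures are saved under pics/ and viewed, about 8 in all and at most 12, crops included, and the job is handed in when it is done.

Besides the shell and the picture viewer there is one more tool, called after ">>>" as name(argument=value, ...) on one line, values as JSON. send_rows: Moves the arm, as the interface text tells. Its arguments: {"type":"object","properties":{"steps":{"type":"array","items":{"type":"array","items":{"type":"array","items":{"type":"number"}}}}},"required":["steps"]}

```bash
mkdir -p pics
cat > h.py <<'E'
import numpy as np, cv2, pickle
from scipy.spatial.transform import Rotation as R
from bench import arm, optics, job
def grab(n):
    s=arm.read_state(); im,d=optics.get_image(n); c=optics.get_calibration(n)
    if n=="wrist":
        T=np.eye(4); T[:3,:3]=R.from_quat(s["ee_rot"]).as_matrix(); T[:3,3]=s["position"]
        M=T@np.array(c["hand_eye"])
    else:
        A=np.eye(4); A[:3,:3]=R.from_rotvec(np.ravel(c["rvec"])).as_matrix(); A[:3,3]=np.ravel(c["tvec"]); M=np.linalg.inv(A)
    return im,d,np.array(c["K"]),M
def cloud(d,K,M):
    v,u=np.indices(d.shape); p=np.stack([(u-K[0,2])/K[0,0]*d,(v-K[1,2])/K[1,1]*d,d],-1)
    w=p@M[:3,:3].T+M[:3,3]; w[d<=0]=np.nan; return w
E
python3 - <<'E'
from h import *
s=arm.read_state(); print({k:np.round(v,3) for k,v in s.items()})
for n in ("top","wrist","side"):
    g=grab(n); pickle.dump(g,open(f"pics/{n}0.pkl","wb")); cv2.imwrite(f"pics/{n}0.png",g[0]); print(n,np.round(g[2],1).tolist(),np.round(g[3],3).tolist())
E
```

```text
{'clock': np.float64(0.0), 'joints': array([ 1.430e+00,  3.860e-01,  7.000e-03, -1.000e-03, -1.194e+00,
       -2.590e-01]), 'joint_vel': array([-0.   ,  0.001,  0.   ,  0.   ,  0.001, -0.001]), 'joint_efforts': array([ 1.0000e-03, -3.9228e+01,  1.8841e+01,  4.1860e+00, -5.0000e-03,
        0.0000e+00]), 'position': array([243.022, 575.17 , 230.206]), 'ee_rot': array([ 0.98 , -0.199, -0.   ,  0.001]), 'contact_force': array([-0.218,  0.782, -0.061]), 'wrist_torque': array([ 0.004, -0.004, -0.002]), 'gripper_width': np.float64(85.657)}
top [[473.0, 0.0, 314.7], [0.0, 473.0, 198.1], [0.0, 0.0, 1.0]] [[-0.013, -0.99, 0.143, 419.989], [-1.0, 0.01, -0.019, -8.096], [0.017, -0.143, -0.99, 1154.197], [0.0, 0.0, 0.0, 1.0]]
wrist [[292.3, 0.0, 326.5], [0.0, 292.3, 203.5], [0.0, 0.0, 1.0]] [[-0.389, -0.877, -0.283, 316.134], [-0.921, 0.37, 0.117, 544.241], [0.002, 0.307, -0.952, 372.958], [0.0, 0.0, 0.0, 1.0]]
side [[379.5, 0.0, 319.0], [0.0, 379.5, 204.9], [0.0, 0.0, 1.0]] [[0.998, -0.044, 0.049, 513.429], [-0.065, -0.653, 0.755, -668.296], [-0.001, -0.756, -0.654, 696.04], [0.0, 0.0, 0.0, 1.0]]
```

View pics/top0.png

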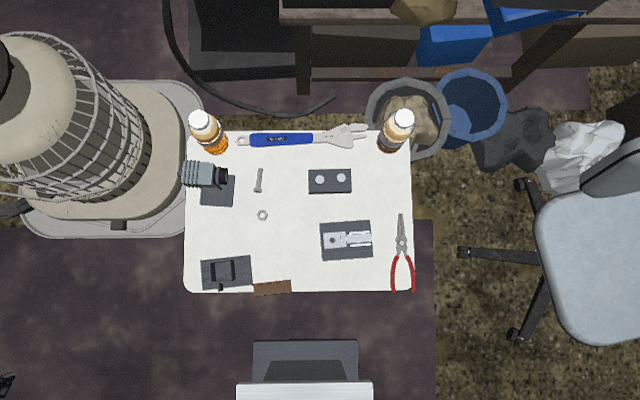

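View pics/side0.png

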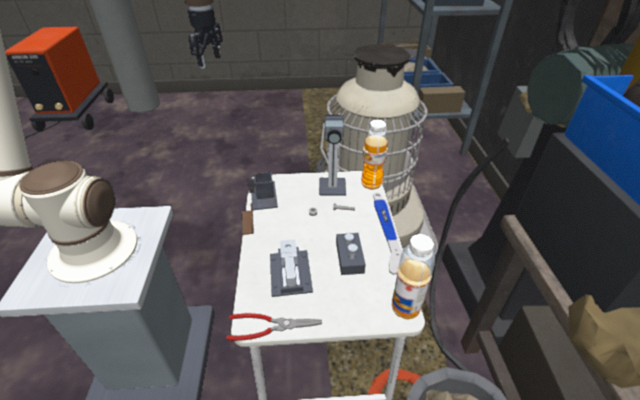

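Top view: the rack is at (330,180) with heads at (320,179) and (340,179). The nest is at (346,240), with the fork's open end to the left and its hole near (333,240). The inspection camera is at (210,178) and its lens points right. The side view shows the same layout.

Run:
```python
from h import *
im,d,K,M=pickle.load(open("pics/top0.pkl","rb")); w=cloud(d,K,M)
def blob(u0,u1,v0,v1,z0,z1):
    s=w[v0:v1,u0:u1].reshape(-1,3); m=(s[:,2]>z0)&(s[:,2]<z1); q=s[m]
    if len(q)<3: print("none",len(q)); return
    r=cv2.minAreaRect(q[:,:2].astype(np.float32)); print(len(q),np.round(np.median(q,0),1),"rect",np.round(r[0],1),np.round(r[1],1),round(r[2],1))
print("headL");blob(308,330,168,195,38,80)
print("headR");blob(330,352,168,195,38,80)
print("rack");blob(300,360,160,200,25,36)
print("fork top");blob(315,380,215,262,46,62)
print("nest foot");blob(315,380,215,262,4,14)
print("camera hi");blob(175,235,150,210,170,235)
print("cam foot");blob(175,240,160,215,4,14)
print("nut");blob(255,270,205,225,7,25)
print("bolt");blob(250,268,163,197,7,30)
c=[w[v,u] for u,v in((333,240),(350,240),(222,177),(190,175))];print(np.round(c,1))
big=cv2.resize(im[140:270,170:430],None,fx=3,fy=3,interpolation=cv2.INTER_CUBIC);cv2.imwrite("pics/topc.png",big)
```

```text
headL
71 [622.9 -39.7  47.3] rect [628.3 -39.8] [31.8 19.3] 0.0
headR
74 [624.1 -88.8  63.5] rect [624.2 -90. ] [21.7 19.1] 86.6
rack
839 [620.9 -64.3  31.8] rect [624.6 -65. ] [ 57.  104.2] 0.9
fork top
542 [481.7 -91.3  54. ] rect [ 481.8 -102.9] [ 35.8 111.3] 3.6
nest foot
876 [ 466.2 -100.5    8. ] rect [ 486.1 -105.6] [152.8 109. ] 89.4
camera hi
1109 [604.8 201.2 219.7] rect [607.5 204. ] [99.8 50. ] 85.2
cam foot
622 [590.5 196.4   9.5] rect [615.7 220.7] [134.8 129.4] 0.7
nut
62 [544.4  98.9  12.7] rect [545.8 100. ] [24.  24.1] 46.9
bolt
126 [625.1 107.9  13.4] rect [630.1 105.6] [18.2 61. ] 78.5
[[ 482.3  -72.7    7.5]
 [ 479.3 -109.7   53.3]
 [ 600.1  160.3  214.9]
 [ 604.   223.6  218.8]]
```

View pics/topc.png

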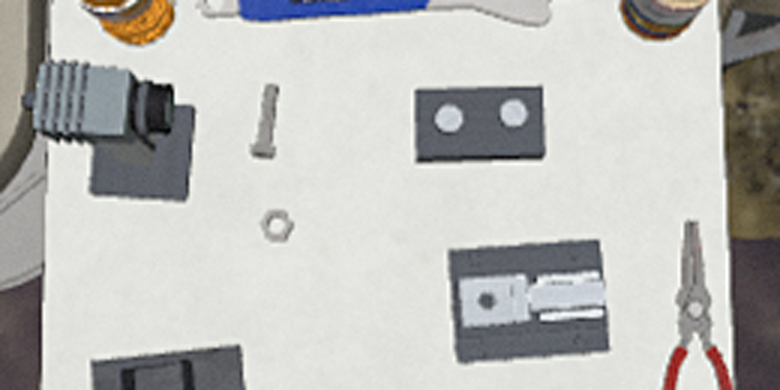

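The long pin is the right-hand one, near (624,-90) with its head top at 64. The short pin is near (623,-40). The fork's hole is near (480,-67), with a yaw of about 3.6°. First move: turn the tool so the jaws run along world x, then go over the work.

>>> send_rows(steps=[[[0,0,0,0.117,1],[0,0,0,0.117,1],[0,0,0,0.117,1],[0,0,0,0.117,1],[0,0,0,0.117,1],[0,0,0,0.117,1],[0,0,0,0.117,1],[0,0,0,0.117,1],[0,0,0,0.117,1],[0,0,0,0.117,1]]])

```text
clock: 0.98
position: [242.1, 572.9, 225.4]
ee_rot: [-0.687, 0.727, -0.003, -0.005]
contact_force: [-1.1, 0.6, -1.1]
gripper_width: 85.2
```

>>> send_rows(steps=[[[3.6,-1.9,-0.2,0,1],[3.6,-1.9,-0.2,0,1],[3.6,-1.9,-0.2,0,1],[3.6,-1.9,-0.2,0,1],[3.6,-1.9,-0.2,0,1],[3.6,-1.9,-0.2,0,1],[3.6,-1.9,-0.2,0,1],[3.6,-1.9,-0.2,0,1],[3.6,-1.9,-0.2,0,1],[3.6,-1.9,-0.2,0,1]]])

```text
clock: 1.82
position: [410.0, 197.3, 244.5]
ee_rot: [-0.69, 0.724, -0.004, -0.008]
contact_force: [0.7, 1.1, 0.0]
gripper_width: 85.6
```

>>> send_rows(steps=[[[3.6,-1.9,-0.2,0,1],[3.6,-1.9,-0.2,0,1],[3.6,-1.9,-0.2,0,1],[3.6,-1.9,-0.2,0,1],[3.6,-1.9,-0.2,0,1],[3.6,-1.9,-0.2,0,1],[3.6,-1.9,-0.2,0,1],[3.6,-1.9,-0.2,0,1]]])

```text
clock: 2.48
position: [546.6, -106.2, 265.2]
ee_rot: [-0.691, 0.723, -0.003, -0.008]
contact_force: [0.8, 1.7, -0.3]
gripper_width: 85.2
```

>>> send_rows(steps=[[[0,0,0,0,1]]])

```text
clock: 2.57
position: [548.4, -111.5, 264.6]
ee_rot: [-0.688, 0.725, -0.004, -0.008]
contact_force: [0.5, 0.7, 0.7]
gripper_width: 85.7
```

Run:
```python
from h import *
g=grab("wrist"); pickle.dump(g,open("pics/w1.pkl","wb")); cv2.imwrite("pics/w1.png",g[0])
s=arm.read_state(); print(np.round(s["position"],1),np.round(s["ee_rot"],4),np.round(s["joints"],2))
im,d,K,M=g; w=cloud(d,K,M).reshape(-1,3)
def blob(n,c,r,z0,z1):
    m=(np.abs(w[:,:2]-c)<r).all(1)&(w[:,2]>z0)&(w[:,2]<z1); q=w[m]
    if len(q)<5: print(n,len(q)); return
    a=cv2.minAreaRect(q[:,:2].astype(np.float32)); print(n,len(q),np.round(np.median(q,0),1),np.round(q.mean(0),1),"rect",*[np.round(x,1) for x in a])
blob("long",(624,-90),18,57,70); blob("short",(623,-40),18,42,54); blob("rack",(624,-65),80,28,36)
blob("fork",(481,-103),80,49,60)
blob("web/cheek",(479,-70),40,49,60)
```

```text
[ 547.2 -109.5  264.2] [-0.6885  0.7252 -0.003  -0.0081] [ 0.1   0.25 -0.11  0.02 -1.22 -0.16]
long 274 [624.8 -91.8  63.9] [624.9 -91.8  63.3] rect [625.7 -91.2] [21.2 22.1] 53.0
short 219 [624.3 -42.2  48. ] [624.2 -42.1  47.5] rect [624.3 -41.6] [20.6 20.8] 79.8
rack 2532 [621.9 -68.1  32.1] [624.3 -69.2  32.1] rect [625.4 -65.4] [ 56.6 104.8] 1.1
fork 1875 [483.1 -95.4  54. ] [482.6 -99.8  53.9] rect [ 482.5 -104.1] [ 36.3 112.1] 3.7
web/cheek 1176 [481.6 -79.9  54. ] [481.1 -78.5  53.9] rect [480.9 -79. ] [36.3 61.8] 3.7
```

View pics/w1.png

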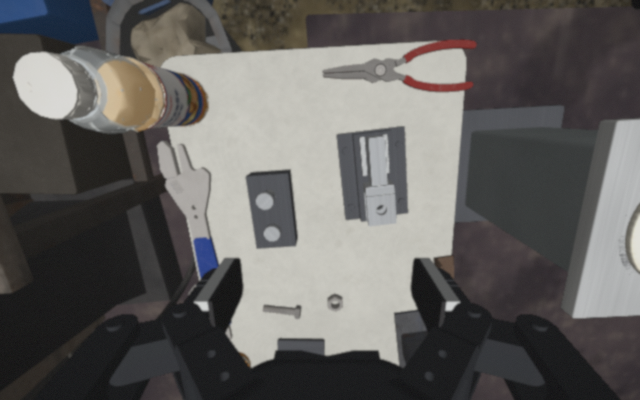

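The wrist view shows the long pin's head at (264,201), the short one's at (272,234), and the fork at (378,180) with its hole at (381,210). All of them agree with the top view to about 1 mm. Next I align with the fork's yaw and hover above the long pin.

>>> send_rows(steps=[[[0,0,0,-0.117,1],[-0.26,-1.58,3.1,0,1],[-0.26,-1.58,3.1,0,1],[-0.26,-1.58,3.1,0,1],[-0.26,-1.58,3.1,0,1],[-0.26,-1.58,3.1,0,1],[0,0,0,0,0.6],[0,0,0,0,0.6]]])

```text
clock: 3.28
position: [625.7, -88.3, 104.4]
ee_rot: [0.732, -0.681, 0.003, 0.007]
contact_force: [0.3, 0.8, 1.3]
gripper_width: 63.5
```

```bash
cat >> h.py <<'E'
def blob(w,n,c,r,z0,z1):
    w=w.reshape(-1,3); m=(np.abs(w[:,:2]-c)<r).all(1)&(w[:,2]>z0)&(w[:,2]<z1); q=w[m]
    if len(q)<5: print(n,len(q)); return
    a=cv2.minAreaRect(q[:,:2].astype(np.float32)); ce=cv2.minEnclosingCircle(q[:,:2].astype(np.float32)); print(n,len(q),np.round(np.median(q,0),1),"rect",*[np.round(x,1) for x in a],"circ",np.round(ce[0],1),round(ce[1],1))
def st():
    s=arm.read_state(); Rm=R.from_quat(s["ee_rot"]).as_matrix(); print(round(float(s["clock"]),2),np.round(s["position"],1),"psi",round(np.degrees(np.arctan2(Rm[1,0],Rm[0,0])),2),"tz",np.round(Rm[:,2],4),"F",np.round(s["contact_force"],1),"w",round(float(s["gripper_width"]),1),"q",np.round(s["joints"],2)); return np.array(s["position"]),Rm
def togo(t):
    p,Rm=st(); print("tool shift mm to",t,":",np.round(Rm.T@(np.array(t)-p),1))
E
python3 - <<'E'
from h import *
g=grab("wrist"); pickle.dump(g,open("pics/w2.pkl","wb")); cv2.imwrite("pics/w2.png",g[0])
w=cloud(*g[1:]); blob(w,"long",(625,-91.5),18,57,70); blob(w,"rack",(624,-65),80,28,36)
blob(w,"fork",(481,-103),80,49,60)
togo([625.2,-91.3,51])
E
```

```text
long 855 [626.  -92.5  63.8] rect [626.  -91.5] [22.1 21.8] 49.2 circ [625.9 -90.9] 11.5
rack 6696 [626.6 -71.5  32.1] rect [625.4 -65.6] [ 56.1 105. ] 1.1 circ [625.3 -65.6] 59.0
fork 6031 [485.  -97.9  53.9] rect [ 482.9 -104.3] [ 38.3 112.1] 4.2 circ [ 483.1 -103.3] 57.6
3.33 [624.9 -88.2 104. ] psi -85.85 tz [-0.0056 -0.0136 -0.9999] F [-0.3  0.1 -0.9] w 56.3 q [ 0.12  0.51 -0.14  0.02 -0.93 -0.06]
tool shift mm to [625.2, -91.3, 51] : [ 2.5 -0.4 53. ]
```

View pics/w2.png

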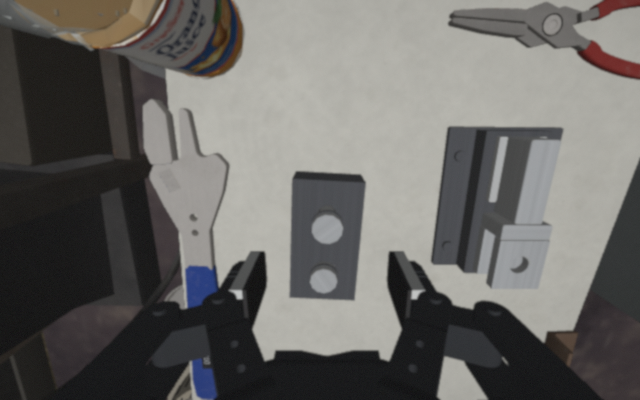

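Fingers straddle the long pin, whose head is at (327,229), while the short one is at (322,279). Going down.

>>> send_rows(steps=[[[0.2,-0.1,1.6,0,0.6],[0,0,1.6,0,0.6],[0,0,1.2,0,0.6],[0,0,0.5,0,0.6],[0,0,0,0,0.6]]])

```text
clock: 3.75
position: [628.2, -88.6, 64.8]
ee_rot: [0.733, -0.68, 0.008, 0.001]
contact_force: [-0.9, 0.0, 1.0]
gripper_width: 51.1
```

Run:
```python
from h import *
togo([625.9,-91.2,51])
```

```text
3.75 [628.2 -88.6  64.8] psi -85.64 tz [ 0.0104 -0.0128 -0.9999] F [-0.9  0.   1. ] w 51.1 q [ 0.12  0.55 -0.18  0.02 -0.83 -0.06]
tool shift mm to [625.9, -91.2, 51] : [ 2.2  2.6 13.8]
```

>>> send_rows(steps=[[[0.2,0.2,0.7,0,0.6],[0.1,0.1,0.6,0,0.6],[0,0,0.3,0,0.6],[0,0,0,0,0.6]]])

```text
clock: 4.08
position: [627.3, -92.1, 53.6]
ee_rot: [0.734, -0.679, 0.011, -0.002]
contact_force: [-0.4, 1.0, 0.6]
gripper_width: 51.6
```

Run:
```python
from h import *
togo([625.9,-91.2,51]); grab("wrist"); st()
```

```text
4.08 [627.3 -92.1  53.6] psi -85.6 tz [ 0.0197 -0.0123 -0.9997] F [-0.4  1.   0.6] w 51.6 q [ 0.12  0.56 -0.2   0.02 -0.79 -0.05]
tool shift mm to [625.9, -91.2, 51] : [-1.   1.3  2.6]
4.13 [627.5 -92.1  53.9] psi -85.59 tz [ 0.0201 -0.0124 -0.9997] F [ 1.1 -0.  -0.3] w 51.2 q [ 0.12  0.56 -0.2   0.02 -0.79 -0.05]
```

>>> send_rows(steps=[[[-0.1,0.1,0.3,0,0.6],[0,0,0.1,0,0.5],[0,0,0,0,0.3],[0,0,0,0,0],[0,0,0,0,0],[0,0,0,0,0],[0,0,0,0,0],[0,0,0,0,0]]])

```text
clock: 4.8
position: [627.1, -91.2, 50.5]
ee_rot: [0.734, -0.679, 0.012, -0.003]
contact_force: [-0.7, -0.1, -0.3]
gripper_width: 19.0
```

Run:
```python
from h import *
st()
```

```text
4.8 [627.1 -91.2  50.5] psi -85.58 tz [ 0.0214 -0.0126 -0.9997] F [-0.7 -0.1 -0.3] w 19.0 q [ 0.12  0.56 -0.21  0.02 -0.78 -0.06]
```

>>> send_rows(steps=[[[0,0,0,0,0],[0,0,0,0,0],[0,0,0,0,0]]])

```text
clock: 5.05
position: [627.1, -91.2, 50.4]
ee_rot: [0.734, -0.679, 0.012, -0.003]
contact_force: [-0.5, 0.4, 0.6]
gripper_width: 19.5
```

Run:
```python
from h import *
st()
g=grab("wrist"); pickle.dump(g,open("pics/w3.pkl","wb")); cv2.imwrite("pics/w3.png",g[0][150:400,200:450].repeat(2,0).repeat(2,1))
```

```text
5.05 [627.1 -91.2  50.4] psi -85.58 tz [ 0.0213 -0.0126 -0.9997] F [-0.5  0.4  0.6] w 19.5 q [ 0.12  0.56 -0.21  0.02 -0.78 -0.06]
```

View pics/w3.png

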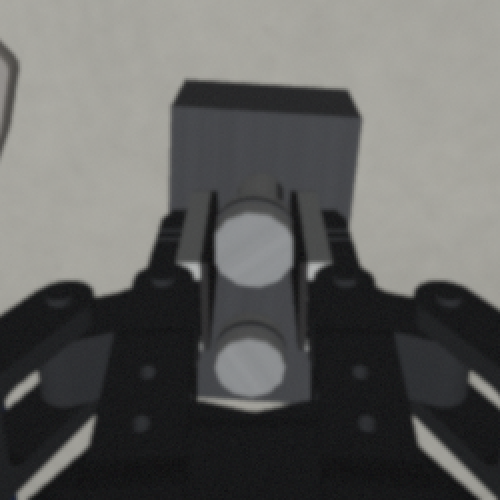

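The head is gripped between the pads, at (253,245) in the crop. Lifting straight up.

>>> send_rows(steps=[[[0,0,-1.0,0,0],[0,0,-1.5,0,0],[0,0,-2.0,0,0],[0,0,-2.0,0,0],[0,0,-1.0,0,0],[0,0,0,0,0],[0,0,0,0,0]]])

```text
clock: 5.68
position: [625.9, -89.9, 129.5]
ee_rot: [0.734, -0.679, 0.012, -0.003]
contact_force: [0.2, -0.3, -1.0]
gripper_width: 19.2
```

Run:
```python
from h import *
p,Rm=st()
g=grab("wrist"); pickle.dump(g,open("pics/w4.pkl","wb"))
w=cloud(*g[1:]); t=(w-p)@Rm  # tool coords
v=t[200:330,270:380].reshape(-1,3); m=(np.abs(v[:,0])<16)&(np.abs(v[:,1])<9.5)&(v[:,2]>-25)&(v[:,2]<-5); q=v[m]
print("head in tool",len(q),np.round(np.median(q,0),1),np.round(cv2.minEnclosingCircle(q[:,:2].astype(np.float32)),1) if 0 else cv2.minAreaRect(q[:,:2].astype(np.float32)))
blob(w,"fork",(481,-103),80,49,60)
u=g[0][:,:,0]; ys,xs=np.where(np.linalg.norm(w[:,:,:2]-[481,-68],axis=2)<18); print(xs.min(),xs.max(),ys.min(),ys.max())
```

```text
5.68 [625.9 -89.9 129.5] psi -85.59 tz [ 0.0227 -0.012  -0.9997] F [ 0.2 -0.3 -1. ] w 19.2 q [ 0.12  0.47 -0.13  0.02 -0.95 -0.05]
head in tool 1555 [  2.6   0.3 -13.5] ((0.7966213226318359, 0.0060710906982421875), (23.096054077148438, 18.854516983032227), 0.27757295966148376)
fork 5010 [484.7 -97.2  53.9] rect [ 483.1 -104. ] [ 37.2 112.3] 4.2 circ [ 483.3 -103.2] 57.6
466 527 228 275
```

>>> send_rows(steps=[[[-0.6,2.5,0.1,0,0],[-0.7,3.1,0.1,0,0],[-0.7,3.1,0.1,0,0],[-0.7,3.1,0.1,0,0],[-0.6,2.0,0.1,0,0],[0,0,0,0,0],[0,0,0,0,0],[0,0,0,0,0]]])

```text
clock: 6.4
position: [474.3, -68.4, 111.0]
ee_rot: [0.733, -0.68, 0.007, 0.003]
contact_force: [0.6, -0.1, -0.8]
gripper_width: 19.5
```

Run:
```python
from h import *
p,Rm=st()
g=grab("wrist"); pickle.dump(g,open("pics/w5.pkl","wb"))
cv2.imwrite("pics/w5.png",cv2.resize(g[0][130:330,220:440],None,fx=3,fy=3,interpolation=cv2.INTER_CUBIC))
w=cloud(*g[1:]); blob(w,"fork",(481,-103),80,49,60)
togo([480.4,-67.4,110])
```

```text
6.4 [474.3 -68.4 111. ] psi -85.72 tz [ 0.0059 -0.014  -0.9999] F [ 0.6 -0.1 -0.8] w 19.5 q [ 0.21  0.27 -0.52  0.02 -0.78 -0.15]
fork 5397 [ 483.8 -100.3   54. ] rect [ 482.5 -103.9] [ 36. 112.] 3.7 circ [ 479.3 -104.1] 57.2
6.45 [474.8 -68.4 111.1] psi -85.73 tz [ 0.0064 -0.014  -0.9999] F [ 0.7  0.7 -0.9] w 19.1 q [ 0.21  0.27 -0.52  0.02 -0.78 -0.15]
tool shift mm to [480.4, -67.4, 110] : [-0.6 -5.7  1.1]
```

View pics/w5.png

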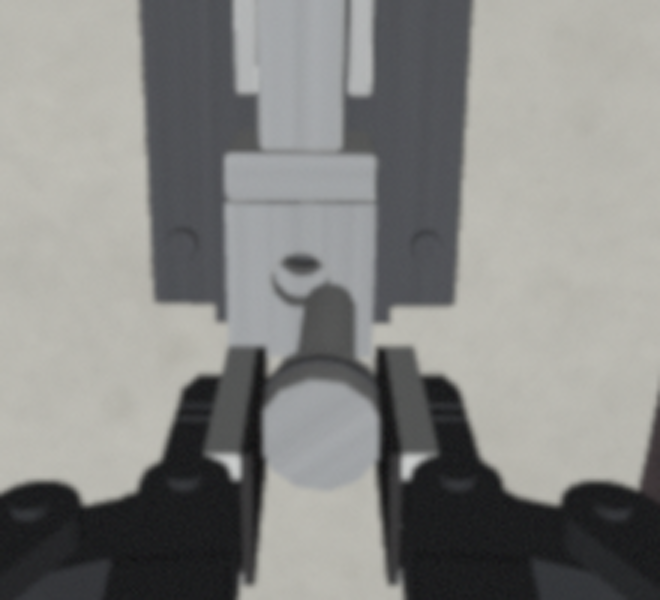

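Head at (320,430) in the crop, foot at (327,300), hole at (300,278): the pin is about 6 mm too far towards -x, as the numbers say. I'll fit the shaft axis from depth before correcting.

```bash
cat >> h.py <<'E'
def shaft(w,p,Rm,lo=4,hi=44):
    t=(w-p)@Rm; v=t[100:330,240:420].reshape(-1,3); m=(np.abs(v[:,0])<14)&(np.abs(v[:,1])<11)&(v[:,2]>lo)&(v[:,2]<hi); q=v[m]
    from scipy.optimize import least_squares
    f=lambda a:np.hypot(q[:,0]-a[0]-a[2]*q[:,2],q[:,1]-a[1]-a[3]*q[:,2])-6
    r=least_squares(f,[0,0,0,0],loss="soft_l1"); a=r.x
    foot=p+Rm@[a[0]+a[2]*46.5,a[1]+a[3]*46.5,46.5]; top=p+Rm@[a[0],a[1],0]
    print("shaft n",len(q),"tool",np.round(a,3),"rms",round(np.sqrt(np.mean(r.fun**2)),2),"foot",np.round(foot,1),"top",np.round(top,1)); return foot
E
python3 - <<'E'
from h import *
g=pickle.load(open("pics/w5.pkl","rb")); w=cloud(*g[1:]); p,Rm=st(); f=shaft(w,p,Rm)
print(np.round(Rm.T@(np.array([480.2,-68.0,f[2]])-f),1))
# hole from w2: dark/low pixels inside cheek outline
g=pickle.load(open("pics/w2.pkl","rb")); w=cloud(*g[1:])
d=np.linalg.norm(w[:,:,:2]-[480.2,-68],axis=2)
E
```

```text
6.45 [474.8 -68.4 111.1] psi -85.73 tz [ 0.0064 -0.014  -0.9999] F [ 0.7  0.7 -0.9] w 19.1 q [ 0.21  0.27 -0.52  0.02 -0.78 -0.15]
shaft n 356 tool [-0.761  0.365 -0.017  0.036] rms 0.22 foot [472.9 -67.6  64.5] top [474.4 -67.6 111. ]
[ 0.9 -7.2  0.1]
```

>>> send_rows(steps=[[[0.1,-0.7,-0.1,0,0],[0,0,0,0,0],[0,0,0,0,0]]])

```text
clock: 6.7
position: [485.2, -69.0, 111.7]
ee_rot: [0.733, -0.68, 0.007, 0.003]
contact_force: [-0.5, -0.2, -1.3]
gripper_width: 19.2
```

Run:
```python
from h import *
p,Rm=st(); g=grab("wrist"); pickle.dump(g,open("pics/w6.pkl","wb")); w=cloud(*g[1:]); f=shaft(w,p,Rm)
blob(w,"fork",(481,-103),80,49,60)
print(np.round(Rm.T@(np.array([480.2,-68.0,f[2]])-f),1))
cv2.imwrite("pics/w6.png",cv2.resize(g[0][180:300,260:400],None,fx=4,fy=4,interpolation=cv2.INTER_CUBIC))
```

```text
6.7 [485.2 -69.  111.7] psi -85.75 tz [ 0.0072 -0.0142 -0.9999] F [-0.5 -0.2 -1.3] w 19.2 q [ 0.2   0.28 -0.5   0.02 -0.79 -0.14]
shaft n 355 tool [-0.695 -0.157 -0.018  0.035] rms 0.22 foot [484.  -68.2  65.2] top [485.3 -68.3 111.7]
fork 5289 [ 483.  -100.1   54. ] rect [ 482.6 -104.2] [ 36.1 112. ] 4.0 circ [ 486.5 -103.7] 57.0
[-0.5  3.7 -0. ]
```

>>> send_rows(steps=[[[0,0.3,0,0,0],[0,0,0,0,0],[0,0,0,0,0]]])

```text
clock: 7.0
position: [483.1, -69.4, 111.4]
ee_rot: [0.733, -0.681, 0.008, 0.003]
contact_force: [-0.2, -0.0, 0.1]
gripper_width: 19.3
```

Run:
```python
from h import *
p,Rm=st(); g=grab("wrist"); w=cloud(*g[1:]); f=shaft(w,p,Rm)
p,Rm=st();blob(w,"fork",(481,-103),80,49,60)
print(np.round(Rm.T@(np.array([480.2,-68.1,f[2]])-f),1))
cv2.imwrite("pics/w7.png",cv2.resize(g[0][180:300,260:400],None,fx=4,fy=4,interpolation=cv2.INTER_CUBIC))
```

```text
7.0 [483.1 -69.4 111.4] psi -85.77 tz [ 0.0075 -0.0144 -0.9999] F [-0.2 -0.   0.1] w 19.3 q [ 0.2   0.28 -0.5   0.02 -0.79 -0.14]
shaft n 355 tool [-0.739 -0.108 -0.016  0.034] rms 0.22 foot [481.8 -68.7  64.9] top [483.1 -68.6 111.4]
7.05 [482.9 -69.4 111.4] psi -85.78 tz [ 0.0074 -0.0143 -0.9999] F [-0.2 -0.2 -0.5] w 19.5 q [ 0.2   0.28 -0.5   0.02 -0.79 -0.14]
fork 5297 [483.2 -99.9  54. ] rect [ 482.5 -103.8] [ 36.1 111.9] 3.8 circ [ 485.4 -103.6] 57.1
[-0.7  1.6 -0. ]
```

View pics/w7.png

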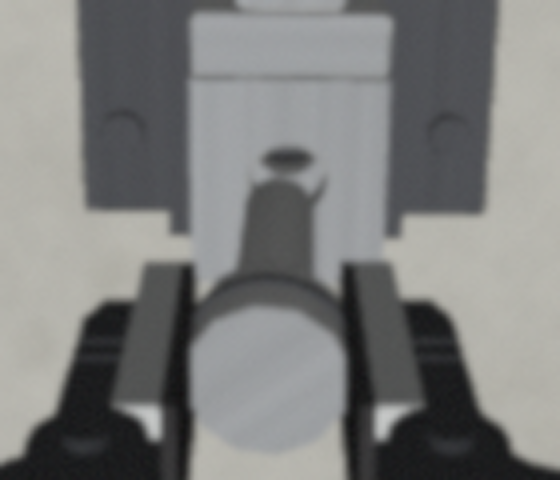

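The foot at x 282 sits just left of the hole centre at x 289, about 1.3 mm off, which agrees with the fit. Shifting, then down a little.

>>> send_rows(steps=[[[-0.05,0.17,0,0,0],[0,0,0.3,0,0],[0,0,0.3,0,0],[0,0,0,0,0],[0,0,0,0,0]]])

```text
clock: 7.47
position: [480.7, -69.0, 104.9]
ee_rot: [0.733, -0.681, 0.008, 0.003]
contact_force: [-0.9, 0.2, -0.1]
gripper_width: 19.3
```

Run:
```python
from h import *
p,Rm=st(); g=grab("wrist"); w=cloud(*g[1:]); f=shaft(w,p,Rm,4,38)
print(np.round(Rm.T@(np.array([480.2,-68.1,f[2]])-f),1))
cv2.imwrite("pics/w8.png",cv2.resize(g[0][180:300,260:400],None,fx=4,fy=4,interpolation=cv2.INTER_CUBIC))
```

```text
7.47 [480.7 -69.  104.9] psi -85.77 tz [ 0.0075 -0.0142 -0.9999] F [-0.9  0.2 -0.1] w 19.3 q [ 0.2   0.29 -0.51  0.02 -0.77 -0.14]
shaft n 307 tool [-0.768 -0.104 -0.014  0.033] rms 0.22 foot [479.5 -68.4  58.4] top [480.8 -68.3 104.9]
[-0.2 -0.7  0. ]
```

>>> send_rows(steps=[[[0,-0.06,0.2,0,0],[0,0,0.4,0,0],[0,0,0.4,0,0],[0,0,0.4,0,0],[0,0,0,0,0]]])

```text
clock: 7.93
position: [481.4, -69.2, 89.5]
ee_rot: [0.733, -0.681, 0.007, 0.003]
contact_force: [-0.3, 1.2, -0.7]
gripper_width: 19.4
```

Run:
```python
from h import *
p,Rm=st(); g=grab("wrist"); w=cloud(*g[1:]); f=shaft(w,p,Rm,4,28)
blob(w,"fork",(481,-103),80,49,60)
cv2.imwrite("pics/w9.png",cv2.resize(g[0][180:300,260:400],None,fx=4,fy=4,interpolation=cv2.INTER_CUBIC))
```

```text
7.93 [481.4 -69.2  89.5] psi -85.78 tz [ 0.0074 -0.0141 -0.9999] F [-0.3  1.2 -0.7] w 19.4 q [ 0.2   0.31 -0.53  0.02 -0.73 -0.15]
shaft n 206 tool [-0.703 -0.16  -0.019  0.034] rms 0.24 foot [480.2 -68.4  42.9] top [481.5 -68.5  89.4]
fork 6193 [ 483.4 -103.8   54. ] rect [ 482.7 -107.7] [ 36.2 104.9] 3.7 circ [ 485.3 -107.3] 53.3
```

Foot is 11 mm into the hole with no contact force. Continuing.

>>> send_rows(steps=[[[0,0.03,0.4,0,0],[0,0.02,0.4,0,0],[0,0.02,0.4,0,0],[0,0,0,0,0]]])

```text
clock: 8.32
position: [481.0, -69.4, 76.6]
ee_rot: [0.733, -0.68, 0.008, 0.003]
contact_force: [-1.0, -1.4, -0.8]
gripper_width: 19.3
```

>>> send_rows(steps=[[[0,0.03,0.4,0,0],[0,0.02,0.4,0,0],[0,0,0,0,0],[0,0,0,0,0]]])

```text
clock: 8.65
position: [480.7, -69.6, 67.5]
ee_rot: [0.733, -0.68, 0.008, 0.003]
contact_force: [-0.1, 0.2, -0.3]
gripper_width: 19.3
```

Run:
```python
from h import *
p,Rm=st()
```

```text
8.65 [480.7 -69.6  67.5] psi -85.76 tz [ 0.0079 -0.0143 -0.9999] F [-0.1  0.2 -0.3] w 19.3 q [ 0.2   0.34 -0.56  0.03 -0.67 -0.15]
```

>>> send_rows(steps=[[[0,0.02,0.4,0,0],[0,0.02,0.4,0,0],[0,0,0.1,0,0],[0,0,0,0,0]]])

```text
clock: 8.98
position: [480.5, -69.7, 57.7]
ee_rot: [0.733, -0.68, 0.008, 0.002]
contact_force: [0.4, 1.3, -1.1]
gripper_width: 19.3
```

Run:
```python
from h import *
p,Rm=st()
```

```text
8.98 [480.5 -69.7  57.7] psi -85.76 tz [ 0.0085 -0.0142 -0.9999] F [ 0.4  1.3 -1.1] w 19.3 q [ 0.2   0.36 -0.57  0.03 -0.64 -0.15]
```

>>> send_rows(steps=[[[0,0,0.1,0,0],[0,0,0,0,0.35],[0,0,0,0,0.5],[0,0,0,0,0.5],[0,0,0,0,0.5],[0,0,-0.5,0,0.7],[0,0,-1.5,0,0.7],[0,0,-1.5,0,0.7],[0,0,0,0,0.7]]])

```text
clock: 9.73
position: [480.7, -69.3, 93.8]
ee_rot: [0.733, -0.68, 0.008, 0.003]
contact_force: [-0.0, -0.3, -0.2]
gripper_width: 59.7
```

Run:
```python
from h import *
p,Rm=st(); g=grab("wrist"); w=cloud(*g[1:]); pickle.dump(g,open("pics/w10.pkl","wb"))
blob(w,"head",(480,-68),16,60,85); blob(w,"fork",(481,-103),80,49,57)
cv2.imwrite("pics/w10.png",cv2.resize(g[0][100:350,180:460],None,fx=2.5,fy=2.5,interpolation=cv2.INTER_CUBIC))
```

```text
9.73 [480.7 -69.3  93.8] psi -85.72 tz [ 0.0085 -0.0148 -0.9999] F [-0.  -0.3 -0.2] w 59.7 q [ 0.2   0.3  -0.53  0.02 -0.74 -0.15]
head 996 [480.7 -71.3  67.9] rect [480.7 -69.9] [21.8 22. ] 57.5 circ [480.5 -69.8] 11.5
fork 6063 [ 483.4 -103.2   54. ] rect [ 482.4 -104. ] [ 36.1 112.4] 3.6 circ [ 480.2 -103.5] 57.6
```

View pics/w10.png

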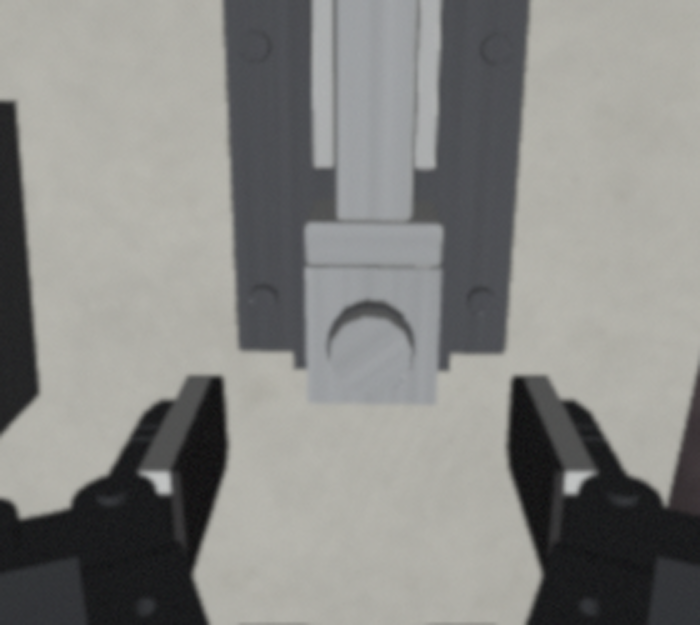

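The pin is home: its head top is at z 67.9, where 68 is expected, and it is let go. The fork has not moved. Now over the shank.

>>> send_rows(steps=[[[1.5,0,0,0.01,0.7],[2.0,0,0,0,0.7],[1.2,0.1,0,0,0.7],[0,0,1.0,0,0.7],[0,0,1.0,0,0.7],[0,0,0,0,0.7]]])

```text
clock: 10.28
position: [481.3, -118.2, 71.2]
ee_rot: [0.729, -0.684, 0.007, 0.003]
contact_force: [-0.7, -0.1, 0.2]
gripper_width: 60.0
```

Run:
```python
from h import *
togo([483.4,-118,33])
```

```text
10.28 [ 481.3 -118.2   71.2] psi -86.35 tz [ 0.0066 -0.0136 -0.9999] F [-0.7 -0.1  0.2] w 60.0 q [ 0.1   0.35 -0.53  0.02 -0.69 -0.05]
tool shift mm to [483.4, -118, 33] : [-0.6 -1.9 38.2]
```

>>> send_rows(steps=[[[0,-0.2,0.8,0,0.7],[0,0,1.0,0,0.7],[0,0,1.0,0,0.7],[0,0,0.4,0,0.7],[0,0,0,0,0.7],[0,0,0,0,0.7]]])

```text
clock: 10.78
position: [483.6, -118.1, 36.0]
ee_rot: [0.73, -0.684, 0.006, 0.003]
contact_force: [0.4, 0.0, 0.2]
gripper_width: 59.5
```

Run:
```python
from h import *
togo([483.4,-118,33])
```

```text
10.78 [ 483.6 -118.1   36. ] psi -86.29 tz [ 0.0047 -0.0138 -0.9999] F [0.4 0.  0.2] w 59.5 q [ 0.1   0.41 -0.55  0.03 -0.6  -0.05]
tool shift mm to [483.4, -118, 33] : [-0.1  0.2  3. ]
```

>>> send_rows(steps=[[[0,0,0.3,0,0.6],[0,0,0,0,0.3],[0,0,0,0,0],[0,0,0,0,0],[0,0,0,0,0],[0,0,0,0,0],[0,0,0,0,0],[0,0,0,0,0],[0,0,0,0,0]]])

```text
clock: 11.53
position: [484.0, -117.8, 34.0]
ee_rot: [0.73, -0.684, 0.007, 0.003]
contact_force: [0.7, -0.2, -2.5]
gripper_width: 18.6
```

Run:
```python
from h import *
p,Rm=st(); g=grab("wrist"); w=cloud(*g[1:]); st()
blob(w,"head",(480,-68),16,60,85)
# inspection camera geometry from top view
im,d,K,M=pickle.load(open("pics/top0.pkl","rb")); w=cloud(d,K,M); q=w[150:210,170:235].reshape(-1,3)
for z0,z1 in((208,216),(216,221),(221,230)): blob(w[150:210,170:235],str(z0),(605,200),120,z0,z1)
blob(w[150:215,170:245],"foot",(600,200),120,5,14)
im,d,K,M=pickle.load(open("pics/side0.pkl","rb")); w=cloud(d,K,M)
s=w[105:200,310:360].reshape(-1,3)
for z0,z1 in((3,16),(185,200),(200,215),(170,230)):
    m=(s[:,2]>z0)&(s[:,2]<z1); q=s[m]; print(z0,len(q),np.round(np.nanpercentile(q,[2,10,50,90,98],axis=0),1).tolist() if len(q) else "")
```

```text
11.53 [ 484.  -117.8   34. ] psi -86.26 tz [ 0.0064 -0.0135 -0.9999] F [ 0.7 -0.2 -2.5] w 18.6 q [ 0.1   0.41 -0.56  0.03 -0.59 -0.05]
11.58 [ 484.  -117.8   34. ] psi -86.26 tz [ 0.0064 -0.0135 -0.9999] F [ 0.1 -0.3 -1.1] w 18.6 q [ 0.1   0.41 -0.56  0.03 -0.59 -0.05]
head 1
208 160 [600.1 169.1 213.7] rect [601.2 198. ] [41.2 91.2] 14.0 circ [606.7 200. ] 46.3
216 391 [605.9 199.6 219.4] rect [607.1 198.3] [87.4 49.6] 85.0 circ [609.4 199.1] 46.4
221 391 [607.5 213.2 222.3] rect [608.8 205.8] [70.  49.3] 87.7 circ [608.8 206.8] 37.1
foot 598 [591.  196.4   9.7] rect [626.5 214.5] [156.2 141.9] 0.6 circ [633.6 210.5] 97.6
3 725 [[549.5, 159.6, 3.1], [573.5, 171.1, 3.4], [626.8, 209.5, 9.9], [693.4, 595.4, 13.0], [733.5, 694.7, 14.4]]
185 77 [[586.2, 153.5, 186.0], [586.6, 154.8, 187.3], [604.6, 157.3, 193.6], [620.7, 183.7, 198.8], [627.7, 212.3, 199.8]]
200 127 [[586.1, 154.4, 200.5], [588.2, 155.2, 202.0], [604.2, 158.4, 208.7], [624.4, 183.4, 213.4], [629.7, 212.2, 214.5]]
170 518 [[586.2, 154.4, 186.3], [589.0, 156.1, 194.6], [606.5, 182.5, 218.3], [626.5, 223.7, 224.0], [630.7, 240.5, 225.4]]
```

The shank is gripped. Lifting straight up, gently at first.

>>> send_rows(steps=[[[0,0,-0.6,0,0],[0,0,-1.0,0,0],[0,0,-1.5,0,0],[0,0,-2.0,0,0],[0,0,-2.0,0,0],[0,0,-2.0,0,0],[0,0,-2.0,0,0],[0,0,-2.0,0,0],[0,0,-1.5,0,0],[0,0,-0.5,0,0]]])

```text
clock: 12.42
position: [473.7, -115.4, 185.5]
ee_rot: [0.728, -0.686, -0.003, 0.01]
contact_force: [0.9, -0.1, -4.9]
gripper_width: 18.8
```

>>> send_rows(steps=[[[0,0,0,0.05,0],[0,0,-0.05,0.1,0],[0,0,-0.05,0.1,0],[0,0,-0.05,0.1,0],[0,0,-0.05,0.1,0],[0,0,-0.05,0.1,0],[0,0,-0.05,0.1,0],[0,0,-0.05,0.1,0],[0,0,-0.05,0.1,0],[0,0,-0.05,0.1,0]]])

```text
clock: 13.25
position: [462.8, -113.8, 181.5]
ee_rot: [-0.31, 0.951, 0.004, -0.02]
contact_force: [0.4, -0.2, -4.6]
gripper_width: 18.6
```

Run:
```python
from h import *
p,Rm=st(); g=grab("wrist"); w=cloud(*g[1:]); pickle.dump(g,open("pics/w11.pkl","wb")); cv2.imwrite("pics/w11.png",g[0])
```

```text
13.25 [ 462.8 -113.8  181.5] psi -143.88 tz [-0.0403 -0.0038 -0.9992] F [ 0.4 -0.2 -4.6] w 18.6 q [ 0.1   0.2  -0.39 -0.   -1.02 -1.04]
```

View pics/w11.png

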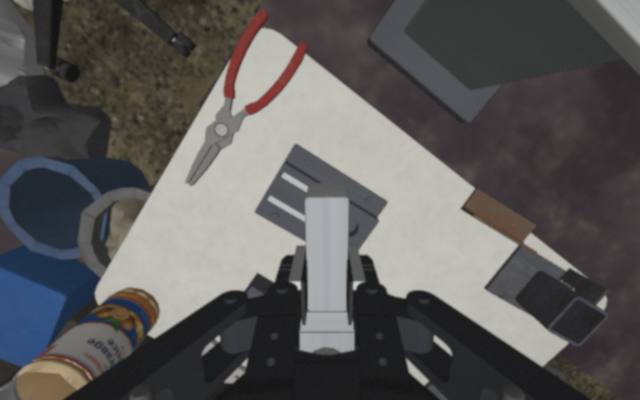

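Nest empty; the shank is held centrally at (327,250). Finishing the turn.

>>> send_rows(steps=[[[0,0,-0.1,0.1,0],[0,0,-0.1,0.1,0],[0,0,-0.1,0.1,0],[0,0,-0.1,0.1,0],[0,0,-0.1,0.1,0],[0,0,-0.1,0.1,0],[0,0,-0.1,0.05,0],[0,0,0,0,0],[0,0,0,0,0]]])

```text
clock: 14.05
position: [453.8, -112.6, 179.6]
ee_rot: [0.02, 0.999, -0.0, -0.031]
contact_force: [0.1, -0.7, -5.6]
gripper_width: 19.0
```

Run:
```python
from h import *
togo([546,38,194])
g=grab("side"); pickle.dump(g,open("pics/s2.pkl","wb"))
im,d,K,M=g; w=cloud(d,K,M); s=w[105:150,310:360].reshape(-1,3)
m=(s[:,1]<165)&(s[:,1]>140)&(s[:,2]>165)&(s[:,2]<235); q=s[m]; print(len(q)); 
n,c=np.linalg.svd(q-q.mean(0))[2][2],q.mean(0); print(np.round(c,1),np.round(n,3),np.round(q.min(0),1),np.round(q.max(0),1))
```

```text
14.05 [ 453.8 -112.6  179.6] psi 177.73 tz [-6.26e-02  9.00e-04 -9.98e-01] F [ 0.1 -0.7 -5.6] w 19.0 q [ 0.1   0.2  -0.4  -0.01 -1.04 -1.71]
tool shift mm to [546, 38, 194] : [-85.  154.1 -20. ]
153
[605.5 157.  203.5] [ 0.067  0.997 -0.036] [589.1 152.7 184.5] [622.4 163.9 220.7]
```

Lens front plane fitted: normal (0.067,0.997), centre near (605,155.5,200), so the focus is at (597,36,200). Moving to it.

>>> send_rows(steps=[[[-1.4,2.5,-0.3,0.026,0],[-1.7,3.1,-0.4,0,0],[-1.7,3.1,-0.4,0,0],[-1.7,3.1,-0.4,0,0],[-1.2,2.0,-0.3,0,0],[0,0,0,0,0],[0,0,0,0,0]]])

```text
clock: 14.68
position: [540.5, 26.1, 188.8]
ee_rot: [0.029, 0.999, -0.0, -0.035]
contact_force: [-0.7, -0.2, -5.6]
gripper_width: 18.4
```

Run:
```python
from h import *
togo([547.1,39.1,197])
```

```text
14.68 [540.5  26.1 188.8] psi 176.69 tz [-0.0696  0.002  -0.9976] F [-0.7 -0.2 -5.6] w 18.4 q [ 0.33  0.31 -0.2  -0.03 -1.12 -1.95]
tool shift mm to [547.1, 39.1, 197] : [-5.3 13.4 -8.6]
```

>>> send_rows(steps=[[[-0.3,0.7,-0.4,0,0],[-0.2,0.5,-0.4,0,0],[0,0,0,0,0],[0,0,0,0,0]]])

```text
clock: 15.02
position: [545.5, 37.4, 195.8]
ee_rot: [0.028, 0.999, -0.0, -0.037]
contact_force: [0.1, -0.8, -5.5]
gripper_width: 18.9
```

Run:
```python
from h import *
togo([547.1,39.1,197]); e=np.array([597,36,200])
for n in ("side","top"):
    g=grab(n); pickle.dump(g,open(f"pics/{n}3.pkl","wb")); im,d,K,M=g
    c=M[:3,:3].T@(e-M[:3,3]); u,v=K[0,0]*c[0]/c[2]+K[0,2],K[1,1]*c[1]/c[2]+K[1,2]; print(n,"focus px",round(u),round(v))
    u,v=int(u),int(v); a=im[max(v-50,0):v+50,max(u-66,0):u+66]; cv2.imwrite(f"pics/{n}3.png",cv2.resize(a,None,fx=4,fy=4,interpolation=cv2.INTER_CUBIC))
    w=cloud(d,K,M)[v-30:v+30,u-30:u+30].reshape(-1,3); m=(np.abs(w-e)<[45,30,45]).all(1); q=w[m]; print(len(q),np.round(np.percentile(q,[2,50,98],axis=0),1).tolist())
    h=q[q[:,2]>222]; print("head top",len(h),np.round(np.median(h,0),1) if len(h) else "")
    t=q[(q[:,2]>205)&(q[:,2]<219)]
    if len(t)>10:
        A=np.c_[t[:,0]-597,t[:,1]-36,np.ones(len(t))]; print("top plane",len(t),np.round(np.linalg.lstsq(A,t[:,2],rcond=None)[0],3), cv2.minAreaRect(t[:,:2].astype(np.float32)))
im=np.vstack([cv2.imread("pics/side3.png"),cv2.imread("pics/top3.png")]); cv2.imwrite("pics/both.png",cv2.resize(im,None,fx=.75,fy=.75)); print(im.shape)
```

```text
15.02 [545.5  37.4 195.8] psi 176.75 tz [-0.0733  0.0013 -0.9973] F [ 0.1 -0.8 -5.5] w 18.9 q [ 0.35  0.32 -0.18 -0.03 -1.14 -1.96]
tool shift mm to [547.1, 39.1, 197] : [-1.4  1.8 -1.3]
side focus px 336 166
569 [[553.7, 15.9, 185.1], [588.1, 26.2, 212.2], [615.6, 50.4, 228.7]]
head top 67 [597.4  31.7 227.5]
top plane 271 [-1.70000e-02  1.11000e-01  2.13957e+02] ((585.6498413085938, 34.42859649658203), (65.93286895751953, 41.48011779785156), 1.0096303224563599)
top focus px 284 179Traceback (most recent call last):
  File "<stdin>", line 7, in <module>
    return _quantile_unchecked(
        a, q, axis, out, overwrite_input, method, keepdims, weights)
    return _ureduce(a,
                    func=_quantile_ureduce_func,
    ...<5 lines>...
                    overwrite_input=overwrite_input,
                    method=method)
    r = func(a, **kwargs)
    result = _quantile(arr,
                       quantiles=q,
    ...<2 lines>...
                       out=out,
                       weights=wgt)
    slices_having_nans = np.isnan(arr[-1, ...])
                                  ~~~^^^^^^^^^
IndexError: index -1 is out of bounds for axis 0 with size 0
```

View pics/side3.png

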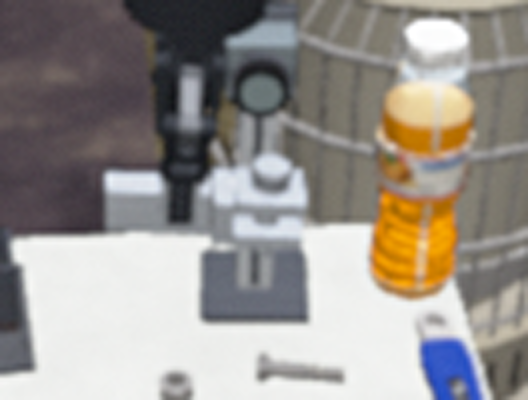

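Run:
```python
from h import *
im,d,K,M=pickle.load(open("pics/side3.pkl","rb")); w=cloud(d,K,M)[130:200,290:380].reshape(-1,3)
q=w[(np.abs(w-[585,36,213])<[45,22,5]).all(1)]
for i in range(8):
    A=np.c_[q[:,0]-597,q[:,1]-36,np.ones(len(q))]; s=np.linalg.lstsq(A,q[:,2],rcond=None)[0]; r=np.abs(A@s-q[:,2]); 
    if i<7: q=q[r<max(1.0,np.percentile(r,93))]
print("top plane slope x,y,z",np.round(s,3),len(q),"x range",q[:,0].min(),q[:,0].max(),"resid",r.std())
f=w[(w[:,2]>188)&(w[:,2]<209)&(w[:,0]>577)&(w[:,0]<620)&(w[:,1]<24)&(w[:,1]>5)]
print("near flat side",len(f),np.round(np.polyfit(f[:,0],f[:,1],1),3),np.round(f.mean(0),1))
hd=w[(w[:,2]>224)&(np.abs(w[:,0]-597)<20)&(np.abs(w[:,1]-36)<20)]; print("head",len(hd),cv2.minAreaRect(hd[:,:2].astype(np.float32)),np.median(hd[:,2]))
n,c=0,0
```

```text
top plane slope x,y,z [-4.70000e-02  1.40000e-02  2.14191e+02] 153 x range 542.3296402624962 618.4489493542892 resid 0.3936020727477101
near flat side 76 [-0.052 50.558] [596.7  19.3 195.6]
head 51 ((599.279541015625, 35.040618896484375), (20.13233757019043, 20.240062713623047), 29.163259506225586) 227.73965190908604
```

The side view shows the fork held level, head up at (270,170) in the crop and the lens behind it. The fit gives the eye near (598,35,199), a tilt of about 0.05 rad and a yaw within 0.02 rad. Last stillness check, then hand in.

Run:
```python
from h import *
st(); grab("top"); grab("top"); grab("top"); s=arm.read_state(); st(); print(np.abs(s["joint_vel"]).max())
job.job_done()
```

```text
15.12 [545.5  37.2 195.9] psi 176.73 tz [-0.0729  0.0014 -0.9973] F [ 0.  -0.1 -4.7] w 18.5 q [ 0.35  0.32 -0.18 -0.03 -1.14 -1.96]
15.27 [545.5  37.2 195.7] psi 176.73 tz [-0.0732  0.0013 -0.9973] F [ 0.6  0.2 -4.3] w 18.7 q [ 0.35  0.32 -0.18 -0.03 -1.14 -1.96]
0.0030310708236603082
the job is handed in; nothing more can be done
```

I put the long pin fully home through both cheeks of the fork and let it go. I then lifted the fork by its shank and handed in the job at 15.3 s while holding it in front of the lens. The job reports no verdict, so the figures below are my own measurements.

- **Pin in the nest:** the head top measured 67.9 mm above the table (68 expected), and the fork had not moved. In the final hold the head top stood about 13.5 mm above the fork's top, for a 14 mm head, so the pin is still home.
- **Eye position:** it was about (598, 35, 199) against a focus of (597, 36, 200), a few mm off at most.
- **Squareness:** the fork's yaw was within about 0.02 rad of square to the lens.
- **Stillness:** the arm was still, the grip was holding, and no touching of the camera or the other parts was seen.

**Tilt:** the tool drifted to a tilt of 0.073 rad during the move. The camera fit of the fork itself gave about 0.05 rad. The two disagree slightly, but both are inside the 0.15 limit.

**Failed check:** my final check from the top camera gave no usable points on the fork, so the final pose rests on the side camera and the arm's own readings.

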